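# Set the tile slab against the blue flip stop

### The arm

A 6-joint arm with a two-finger parallel gripper is mounted at the origin on the work surface. World frame = base frame: x ahead of the robot, y to its left, z up, the work surface at z = 0. Lengths are in m, angles in degrees, forces in N, time in s.
With the tool pointing down it reaches from about 0.325 to 0.925 m from the base axis. Payload 3.1 kg.
Tool frame: the origin (TCP) lies at the very end of the fingers, on their centre line; the grasp point (between the pads) lies 19 mm behind it; z points along the fingers, y is the direction in which the jaws open and shut (so a half turn about z gives the same grasp; the last joint's range is limited). The gripper opens to 85 mm and grips with 20 to 120 N. Pads are 22 mm wide; open, the fingers measure 114 mm over their backs; the gripper's body (76 mm by 85 mm) begins 54 mm behind the grasp point. The pads swing forward as they close: fully open they stand 13 mm farther back than shut.
Start: joints at [-73.465, 12.427, 92.441, -0, 75.132, -6.429], TCP at [0.244, -0.575, 0.231] pointing down, gripper open.
Joint ranges: [-157.48, 157.48], [-44.54, 120.13], [17.64, 146.25], [-64.5, 244.5], [7.68, 150.69], [-147.95, 147.95]. Speed limits (degrees/s): [159.86, 159.86, 180, 180, 180, 180].

### API

Orientations are given as [roll, pitch, yaw] about the fixed x, y, z axes, in that order (R = Rz(yaw) Ry(pitch) Rx(roll)).
In Python, from rig import ctrl, viewer, job gives the robot as it stands. The module is installed in compiled form; this text tells all that it offers.
- The arm moves only by the tool servo_tool, never from a script. Its argument "deltas" is a list of rows, each a list of 7 numbers: the shift along the world's x, y, z as a fraction of full scale, then the turn, a rotation vector about the world's x, y, z as a fraction of full scale, then the closure, from -1 (fully open) to 1 (shut). In form: [[x, y, z, ax, ay, az, jaw], ...]. A call has 1 to 5 rows; each row shifts and turns the commanded pose from where the row before left it; what a row does not reach is not made up. Full scale, the value 1, is 75 mm for a shift and 60 degrees for a turn. A row lasts 1/8 s, in which the tool goes at most 62.5 mm and 10.7 degrees, less where a joint would pass 70% of its speed; a pose out of reach is approached as far as the arm can. A call with a number of a shift or a turn outside -1 to 1 is refused whole. A call with a gripper value outside its range is refused whole. The fingers move at their own pace and stop on an object; "squeeze" is the grip in N (left out, the last holds). Time passes only in rows, so rows that do not move let the fingers close. It gives the time, the measured TCP pose, the force and the opening at its end, in the units of the state.
- ctrl.read_state(): the state, without advancing time (a new reading comes with each control period).
- viewer.snapshot(name): name is "scene" or "top" or "wrist"; returns (picture, depth): 400x640x3 uint8, red, green, blue; 400x640 float32, m along the optical axis (not along the pixel's ray), 0 where there is no reading.
- viewer.calibration(name): a dict with "fx", "fy", "cx", "cy" (pixels), "world_from_camera" (4x4, takes a point from camera to world coordinates); the wrist camera has in their place "T_tool_cam" (4x4, takes a point from camera to tool coordinates, whose origin is the TCP and whose axes are the flange's). Camera axes: x right, y down, z forward; pixel columns grow to the right and rows downward; lengths in m; the calibration is good to about 2 mm. A picture is of the moment at which its call begins: read the wrist's pose just before it. calibration takes no time and is no camera call.
- job.sign_off(): hands the job in, once; it reports no verdict.
The state is a dict: "time_s": time; "joint_positions": joint angles; "qvel": joint speeds; "tau": joint torques, N m; "eef_pos": TCP position; "tool_rot": TCP orientation; "force": force on the tool from outside, world axes, zero at the start; "ft_torque": the same for the moment, N m; "gripper_width": finger opening in m.
Only numpy, scipy, OpenCV 4.12 (cv2) and the standard library are available. Lean on these libraries where they do the work, as an engineer would, in place of code of your own. Each camera call takes 0.05 s, during which the arm holds its last target.

### The job

On the white guide board, flip the blue stop flag down into the path and leave the orange one up. Then push the terracotta slab along the wooden fence until its end rests flush against the blue flag, still lying flat on the board alongside the fence, and let go of everything.

Things in the scene. Friction and masses are not known exactly. Their poses are not given: they have to be found in the camera images.
- blue_flag (a joint): Blue stop flag, rad. 0: down, level across the path, 6 to 38 mm above the board. 1.85 to 2.0: raised, leaning back to the robot's side. Bar 18 mm wide, reaching 98 mm from its hinge line (along the fence, 32 mm above the board; from blue_face 55 mm in -x, 9 mm in +y). Raised, its flat back faces -x, tip 95 mm above the hinge; push it over to +x: below 1.4 it falls to 0 by itself in 1 s.
- orange_flag (a joint): Orange stop flag, same shape, heights and motion as the blue one, on the same fence, 90 mm from it along the fence (centre to centre), either nearer to the slab or farther: the colours change places. Starts raised (1.85 to 2.0 rad); raised, it does not block the slab's path.
- blue_face (a point): Fixed point on top of the white board (18 mm above the table), mid-path, below the blue flag's face that the slab meets. +y: along the fence, the way the slab is pushed (to the robot's left); +x: across, away from fence and robot; z up. The wooden fence (20 mm thick, 22 mm above the board) has its inner face 45 mm away in -x. The board ends 75 mm away in +x; low loose pottery stands beyond.
- slab: Terracotta slab lying flat on the board beside the fence, 90 (x) by 130 (y, along the fence) by 22 mm, 0.3 to 0.65 kg. Origin: centre of its underside. Starts 2 to 14 mm off the fence, leading end 50 to 100 mm short of the nearer flag, at least 40 mm of board behind it. Flush against the blue flag its origin is 65 mm before blue_face (in -y).
Mind the look-alikes: they are no part of the job. What is meant by the slab is not green, and is the smaller of those in its own colour.

How it is judged:
By the outcome, as a careful person would: the job done as asked, in the order asked, and still so for the second after the job is handed in, with the robot touching nothing.
It also fails if it takes over 48 s, if anything falls off the work surface, if the arm or the gripper's body presses on something with over 40 N, if the wrist force passes 120 N, or if a joint passes its speed limit or range.

## Working session

There is one attempt and no reset: what is moved stays moved. The work goes in short steps, Python scripts to look and compute and a tool call to move; the robot and the scene stay as the last step left them, time stands still between calls to the robot, and variables do not carry over. Pictures are saved under pics/ and viewed, and the job is handed in when it is done.

Besides the shell and the picture viewer there is one more tool, called after "Request:" as name([rows], argument=value, ...), one row to a line, values as JSON. servo_tool: Moves the arm, as the interface text tells. Its arguments: {"type":"object","properties":{"deltas":{"type":"array","items":{"type":"array","items":{"type":"number"}}},"squeeze":{"type":"number"}},"required":["deltas"]}

```bash
mkdir -p pics
python3 - <<'E'
from rig import ctrl, viewer, job
import cv2, numpy as np
for n in ("scene","top"):
    p,d=viewer.snapshot(n); cv2.imwrite(f"pics/{n}0.png",p[...,::-1]); np.savez(f"{n}0.npz",p=p,d=d)
    c=viewer.calibration(n); print(n,{k:np.round(v,4).tolist() if k=="world_from_camera" else v for k,v in c.items()})
s=ctrl.read_state(); print(s)
E
```

```text
scene {'fx': 466.47337593636144, 'fy': 466.47337593636144, 'cx': 323.86218644106157, 'cy': 198.40173261887145, 'world_from_camera': [[-0.6883, 0.5957, -0.414, 0.7879], [0.7255, 0.5656, -0.3923, 0.3669], [0.0005, -0.5704, -0.8214, 0.6953], [0.0, 0.0, 0.0, 1.0]]}
top {'fx': 392.8849061190311, 'fy': 392.8849061190311, 'cx': 320.51305083803567, 'cy': 194.81175267250987, 'world_from_camera': [[-0.0015, -0.9837, 0.18, 0.3683], [-0.9998, 0.0054, 0.0209, 0.0511], [-0.0215, -0.1799, -0.9834, 0.688], [0.0, 0.0, 0.0, 1.0]]}
{'time_s': 0.1, 'joint_positions': array([-7.34626963e+01,  1.24740009e+01,  9.25204380e+01, -6.69721851e-04,
        7.51310995e+01, -6.43028059e+00]), 'qvel': array([ 0.058846  , -0.14394199, -0.11553239, -0.03689627,  0.16657894,
       -0.00728191]), 'tau': array([-5.52419533e-04, -3.98076618e+01, -3.04969990e+01, -1.03840450e-04,
        4.23809979e-03,  5.26479170e-06]), 'eef_pos': array([ 0.24367111, -0.57474447,  0.23007138]), 'tool_rot': array([-1.79875179e+02, -1.34166915e-02,  2.29677422e+01]), 'force': array([ 0.5058651 ,  0.45686494, -0.3652974 ]), 'ft_torque': array([-0.00747458, -0.02310898, -0.03083368]), 'gripper_width': 0.08571903641943047}
```

View pics/scene0.png

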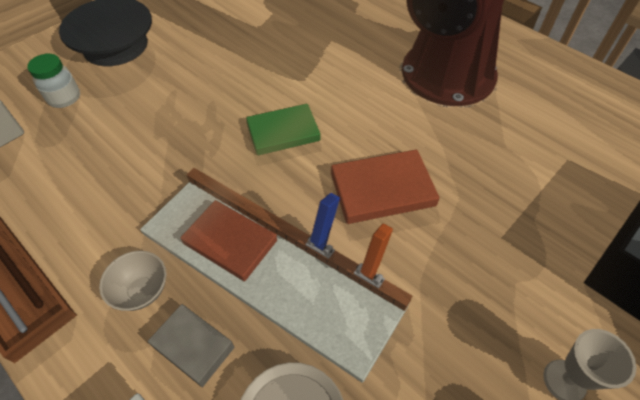

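View pics/top0.png

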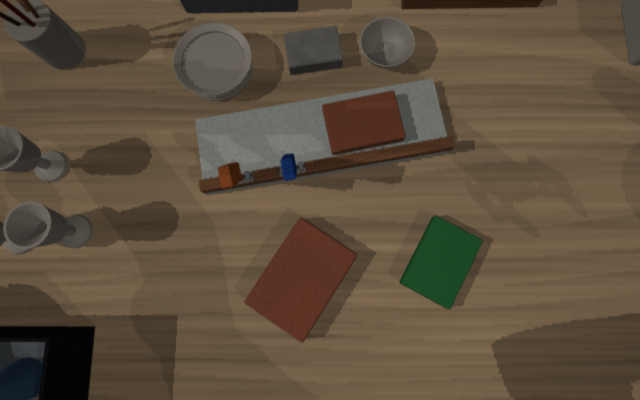

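The slab is the terracotta piece on the board (top view about (365,122)). The blue flag, at about (289,166), is the nearer one, and orange is beyond it at (230,175). The larger terracotta block at (300,280) is a look-alike. Next I'll measure the poses.

```bash
cat > h.py <<'E'
import numpy as np, cv2
from rig import ctrl, viewer, job
def cloud(n,d):
    c=viewer.calibration(n); v,u=np.mgrid[0:400,0:640]
    P=np.stack([(u-c["cx"])/c["fx"]*d,(v-c["cy"])/c["fy"]*d,d],-1)
    W=c["world_from_camera"]; return P@W[:3,:3].T+W[:3,3]
def ray(n,uv,z):
    c=viewer.calibration(n); uv=np.atleast_2d(uv).astype(float)
    r=np.c_[(uv[:,0]-c["cx"])/c["fx"],(uv[:,1]-c["cy"])/c["fy"],np.ones(len(uv))]
    W=c["world_from_camera"]; r=r@W[:3,:3].T; t=(z-W[2,3])/r[:,2]; return W[:3,3]+r*t[:,None]
E
python3 - <<'E'
from h import *
for n in ("top","scene"):
    f=np.load(n+"0.npz"); p=f["p"]; d=f["d"]; P=cloud(n,d)
    hsv=cv2.cvtColor(p,cv2.COLOR_RGB2HSV)
    H,S,V=[hsv[...,i].astype(int) for i in range(3)]
    masks=dict(blue=(H>105)&(H<130)&(S>150)&(V>50), orange=(H>=5)&(H<14)&(S>190)&(V>110), terra=((H<9)|(H>172))&(S>110)&(V>60), white=(S<60)&(V>110))
    for k,m in masks.items():
        m=cv2.morphologyEx(m.astype(np.uint8),cv2.MORPH_OPEN,np.ones((3,3)))
        nn,lab,st,ce=cv2.connectedComponentsWithStats(m)
        for i in range(1,nn):
            if st[i,4]<80: continue
            q=lab==i; X=P[q&(d>0)]
            if k in("terra","white") and st[i,4]<1500: continue
            cn=max(cv2.findContours(q.astype(np.uint8),cv2.RETR_EXTERNAL,cv2.CHAIN_APPROX_NONE)[0],key=len)
            print(n,k,ce[i].round(),st[i,4],"med",np.median(X,0).round(3),"lo",np.percentile(X,2,0).round(3),"hi",np.percentile(X,98,0).round(3))
            z=.040 if k=="terra" else .018
            if k in("terra","white"):
                w=ray(n,cn[:,0,:],z)[:,:2].astype(np.float32); r=cv2.minAreaRect(w); print("   rect",r, cv2.boxPoints(r).round(3).tolist())
# fence from top: points at z~0.04 with wood color
E
```

```text
top blue [288. 167.] 270 med [0.507 0.11  0.144] lo [0.492 0.101 0.12 ] hi [0.533 0.118 0.151]
top white [265. 142.] 3100 med [0.584 0.16  0.018] lo [0.549 0.071 0.016] hi [0.645 0.267 0.021]
   rect ((0.5964404344558716, 0.17230886220932007), (0.10744583606719971, 0.21832680702209473), 9.072647094726562) [[0.5260000228881836, 0.2720000147819519], [0.5609999895095825, 0.0560000017285347], [0.6669999957084656, 0.0729999989271164], [0.6320000290870667, 0.289000004529953]]
scene blue [328. 219.] 319 med [0.52  0.122 0.124] lo [0.497 0.114 0.081] hi [0.542 0.126 0.151]
scene orange [384. 233.] 135 med [0.496 0.205 0.147] lo [0.484 0.195 0.137] hi [0.509 0.211 0.152]
scene terra [472.  69.] 1677 med [0.027 0.065 0.024] lo [-0.029 -0.012  0.008] hi [0.098 0.102 0.196]
   rect ((-0.06986081600189209, 0.03850012645125389), (0.39332711696624756, 0.13882885873317719), 4.716760158538818) [[-0.2720000147819519, 0.09200000017881393], [-0.25999999046325684, -0.04699999839067459], [0.13199999928474426, -0.014999999664723873], [0.11999999731779099, 0.12399999797344208]]
scene terra [236. 246.] 2440 
[... 838 characters left out ...]
 hi [ 0.808 -0.051  0.042]
   rect ((0.7686198353767395, -0.08148235827684402), (0.09274112433195114, 0.0733768418431282), 19.575443267822266) [[0.7129999995231628, -0.06199999898672104], [0.7369999885559082, -0.13199999928474426], [0.824999988079071, -0.10100000351667404], [0.800000011920929, -0.03099999949336052]]
scene white [292. 384.] 2680 med [0.704 0.228 0.036] lo [0.671 0.194 0.032] hi [0.755 0.282 0.044]
   rect ((0.7006555199623108, 0.22378116846084595), (0.04791703447699547, 0.13503411412239075), 43.4993896484375) [[0.6370000243186951, 0.25600001215934753], [0.7300000190734863, 0.15800000727176666], [0.7649999856948853, 0.19099999964237213], [0.671999990940094, 0.289000004529953]]
```

Run:
```python
from h import *
for n in ("top","scene"):
    f=np.load(n+"0.npz"); p=f["p"]; d=f["d"]; P=cloud(n,d)
    a=np.deg2rad(9.75); xb=np.array([np.cos(a),np.sin(a)]); yb=np.array([-np.sin(a),np.cos(a)])
    U=P[...,:2]@xb; V=P[...,:2]@yb; Z=P[...,2]
    hsv=cv2.cvtColor(p,cv2.COLOR_RGB2HSV); H,S,B=[hsv[...,i].astype(int) for i in range(3)]
    ok=(d>0)&(V>-.28)&(V<.2)
    # fence: z .034-.046, U within .5...56
    m=ok&(Z>.035)&(Z<.046)&(U>.52)&(U<.585)
    lo,hi=[],[]
    vs=np.arange(-.26,.2,.02)
    for v in vs:
        q=m&(abs(V-v)<.01)
        if q.sum()<8: lo.append(np.nan);hi.append(np.nan);continue
        lo.append(np.percentile(U[q],4));hi.append(np.percentile(U[q],96))
    print(n,"fence lo",np.round(lo,3),"hi",np.round(hi,3))
    print("fence V range",np.percentile(V[m],[.5,99.5]))
    b=ok&(abs(Z-.018)<.006)&(S<70)&(U>.5)&(U<.72)
    print("board U",np.percentile(U[b],[.5,99.5]),"V",np.percentile(V[b],[.5,99.5]))
    t=ok&((H<9)|(H>172))&(S>110)&(Z>.033)&(Z<.048)&(U>.55)&(U<.70)
    if t.sum()>50:
        for v in np.arange(-.13,.02,.02):
            q=t&(abs(V-v)<.01)
            if q.sum()>5: print(" slab v",round(v,3),"U",np.percentile(U[q],[2,98]).round(4))
        print(" slab V",np.percentile(V[t],[.5,99.5]), "n",t.sum())
    for k,mm in dict(blue=(H>105)&(H<130)&(S>150)&(B>50),orange=(H>=3)&(H<14)&(S>170)&(B>90)).items():
        q=ok&mm&(Z>.06)&(U<.6)&(U>.45)
        if q.sum():
            print(k,q.sum(),"V",np.percentile(V[q],[3,50,97]).round(4),"U",np.percentile(U[q],[3,50,97]).round(4),"Z",np.percentile(Z[q],[3,97]).round(4))
            for z in np.arange(.06,.16,.015):
                qq=q&(abs(Z-z)<.0075)
                if qq.sum()>4: print("   z",round(z,3),"V",np.percentile(V[qq],[3,97]).round(4),"U",np.percentile(U[qq],[3,97]).round(4))
```

```text
top fence lo [0.534 0.534 0.534 0.534 0.534 0.535 0.535 0.534 0.534 0.535 0.535 0.534
 0.534 0.534 0.534 0.534 0.534 0.534 0.534 0.533 0.534 0.534 0.534] hi [0.553 0.553 0.553 0.553 0.582 0.583 0.583 0.583 0.583 0.583 0.583 0.553
 0.553 0.553 0.551 0.553 0.553 0.553 0.552 0.536 0.552 0.553 0.552]
fence V range [-0.2548013   0.17916134]
board U [0.53376579 0.71500547] V [-0.25560212  0.18001623]
 slab v -0.13 U [0.5641 0.6476]
 slab v -0.11 U [0.5636 0.6481]
 slab v -0.09 U [0.563  0.6469]
 slab v -0.07 U [0.562  0.6462]
 slab v -0.05 U [0.5623 0.6462]
 slab V [-0.17697483 -0.04944682] n 2781
blue 272 V [0.0145 0.022  0.0298] U [0.5041 0.5184 0.5411] Z [0.1277 0.1503]
   z 0.12 V [0.0172 0.0257] U [0.5413 0.5466]
   z 0.135 V [0.0142 0.0301] U [0.5034 0.5382]
   z 0.15 V [0.0146 0.0297] U [0.5106 0.5323]
orange 208 V [0.1059 0.1126 0.1195] U [0.5084 0.52   0.5336] Z [0.1404 0.1509]
   z 0.135 V [0.106  0.1206] U [0.5076 0.5147]
   z 0.15 V [0.1059 0.1193] U [0.5102 0.5337]
scene fence lo [0.536 0.535 0.535 0.535 0.536 0.536 0.536 0.536 0.536 0.536 0.537 0.535
 0.535 0.536 0.548 0.536 
[... 545 characters left out ...]
] Z [0.0816 0.1509]
   z 0.075 V [0.0318 0.0327] U [0.5431 0.5589]
   z 0.09 V [0.0302 0.0329] U [0.535  0.5585]
   z 0.105 V [0.0306 0.033 ] U [0.5277 0.551 ]
   z 0.12 V [0.0304 0.0329] U [0.5202 0.5447]
   z 0.135 V [0.0284 0.0328] U [0.5073 0.539 ]
   z 0.15 V [0.0217 0.0326] U [0.508 0.533]
orange 740 V [0.108  0.1171 0.1225] U [0.5128 0.5417 0.5593] Z [0.081  0.1511]
   z 0.06 V [0.1202 0.1215] U [0.5409 0.545 ]
   z 0.075 V [0.1118 0.1227] U [0.5372 0.5613]
   z 0.09 V [0.1086 0.1226] U [0.5348 0.5606]
   z 0.105 V [0.1086 0.1225] U [0.5285 0.5553]
   z 0.12 V [0.1082 0.1225] U [0.5232 0.5503]
   z 0.135 V [0.1078 0.1226] U [0.5148 0.5452]
   z 0.15 V [0.1073 0.1222] U [0.5111 0.5398]
```

Request:
servo_tool([
  [0.24,0.75,0,0,0,0.17,1],
  [0.24,0.75,0,0,0,0.17,1],
  [0.24,0.75,0,0,0,0.17,1],
  [0.24,0.75,0,0,0,0.17,1],
])

```text
time_s: 0.6
eef_pos: [0.316, -0.3484, 0.2307]
tool_rot: [-180.0, -0.0, 64.1]
force: [1.6, -0.5, 0.4]
gripper_width: 0.0124
```

Request:
servo_tool([
  [0.24,0.75,0,0,0,0.17,1],
  [0.24,0.75,0,0,0,0.17,1],
  [0.24,0.75,0,0,0,0.17,1],
  [0.24,0.75,0,0,0,0.08,1],
  [0.24,0.75,0,0,0,0,1],
])

```text
time_s: 1.23
eef_pos: [0.4058, -0.0673, 0.2311]
tool_rot: [180.0, 0.0, 99.2]
force: [-0.1, -0.7, 0.0]
gripper_width: -0.0001
```

Request:
servo_tool([
  [0.24,0.75,0,0,0,0,1],
  [0.24,0.75,0,0,0,0,1],
  [0.1,0.36,0,0,0,0,1],
  [0,0,0,0,0,0,1],
])

```text
time_s: 1.72
eef_pos: [0.4491, 0.0718, 0.2308]
tool_rot: [-179.9, -0.0, 99.4]
force: [0.7, -0.9, 0.5]
gripper_width: -0.0001
```

Request:
servo_tool([
  [0.03,0.4,0,0,0,0,1],
  [0,0,-0.7,0,0,0,1],
  [0,0,-0.7,0,0,0,1],
  [0,0,-0.14,0,0,0,1],
  [0,0,0,0,0,0,1],
])

```text
time_s: 2.35
eef_pos: [0.4515, 0.0994, 0.1159]
tool_rot: [-179.9, 0.0, 99.1]
force: [0.5, -0.2, 0.8]
gripper_width: 0.0001
```

Request:
servo_tool([
  [0.28,0.07,0,0,0,0,1],
  [0.16,0.03,0,0,0,0,1],
  [0.16,0.03,0,0,0,0,1],
  [0.16,0.03,0,0,0,0,1],
  [0.16,0.03,0,0,0,0,1],
])

```text
time_s: 2.98
eef_pos: [0.5214, 0.1146, 0.116]
tool_rot: [180.0, 0.0, 99.2]
force: [-0.0, -0.4, -0.1]
gripper_width: 0.0002
```

Request:
servo_tool([
  [0.16,0.03,0,0,0,0,1],
  [0.16,0.03,0,0,0,0,1],
  [0.16,0.03,0,0,0,0,1],
  [0,0,0,0,0,0,1],
  [0,0,0,0,0,0,1],
])

```text
time_s: 3.6
eef_pos: [0.5563, 0.1213, 0.1156]
tool_rot: [-179.9, -0.0, 99.2]
force: [-0.5, -0.3, -0.3]
gripper_width: 0.0002
```

Request:
servo_tool([
  [0,0,0.6,0,0,0,1],
  [0,-0.3,0.5,0,0,0,1],
  [0.5,-0.5,0,0,0,0,1],
  [0.5,-0.5,0,0,0,0,1],
  [0.8,-0.25,0,0,0,0,1],
])

```text
time_s: 4.22
eef_pos: [0.6911, 0.0032, 0.1986]
tool_rot: [-179.9, 0.0, 99.1]
force: [1.0, 0.4, -0.1]
gripper_width: -0.0001
```

Run:
```python
from h import *
for n in ("scene","top"):
    p,d=viewer.snapshot(n); cv2.imwrite(f"pics/{n}1.png",p[...,::-1]); np.savez(f"{n}1.npz",p=p,d=d)
s=ctrl.read_state(); print(s["eef_pos"],s["time_s"])
cv2.imwrite("pics/both1.png",np.hstack([cv2.resize(cv2.imread(f"pics/{n}1.png"),(400,250)) for n in("scene","top")]))
```

```text
[0.69463637 0.0020719  0.19539768] 4.325
```

View pics/both1.png

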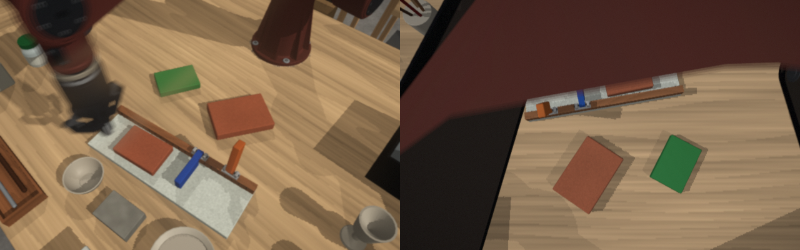

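The blue flag is down across the path (scene half about (190,168)) and the orange one is still up at (236,155). The slab hasn't moved. I'll lower the fingers on its far side and nudge it to the fence.

Request:
servo_tool([
  [0.05,0.04,-0.7,0,0,0,1],
  [0,0,-0.7,0,0,0,1],
  [0,0,-0.7,0,0,0,1],
  [0,0,-0.12,0,0,0,1],
  [0,0,0,0,0,0,1],
])

```text
time_s: 4.95
eef_pos: [0.6948, 0.0083, 0.0323]
tool_rot: [-180.0, -0.0, 99.2]
force: [0.9, 0.7, 0.7]
gripper_width: -0.0
```

Request:
servo_tool([
  [-0.1,-0.02,-0.05,0,0,0,1],
  [-0.1,-0.02,0,0,0,0,1],
  [-0.03,-0.005,0,0,0,0,1],
  [-0.03,-0.005,0,0,0,0,1],
  [-0.03,-0.005,0,0,0,0,1],
])

```text
time_s: 5.58
eef_pos: [0.675, 0.0041, 0.029]
tool_rot: [179.7, 0.0, 99.2]
force: [3.6, 0.8, -1.6]
gripper_width: 0.0
```

Request:
servo_tool([
  [-0.03,-0.005,0,0,0,0,1],
  [-0.03,-0.005,0,0,0,0,1],
  [-0.02,-0.003,0,0,0,0,1],
])

```text
time_s: 5.95
eef_pos: [0.6683, 0.003, 0.0288]
tool_rot: [179.9, 0.0, 99.2]
force: [4.9, 0.3, 1.2]
gripper_width: 0.0002
```

Request:
servo_tool([
  [-0.02,-0.003,0,0,0,0,1],
  [-0.01,-0.002,0,0,0,0,1],
  [0,0,0,0,0,0,1],
])

```text
time_s: 6.32
eef_pos: [0.6672, 0.0018, 0.0289]
tool_rot: [179.7, 0.1, 99.2]
force: [6.6, -0.8, -1.0]
gripper_width: 0.0002
```

Run:
```python
from h import *
s=ctrl.read_state(); print(s["eef_pos"],s["time_s"],s["force"])
p,d=viewer.snapshot("scene"); cv2.imwrite("pics/scene2.png",p[...,::-1]); np.savez("scene2.npz",p=p,d=d)
```

```text
[0.66718983 0.00181963 0.02889888] 6.325 [ 6.63125398 -0.84038656 -1.0457526 ]
```

View pics/scene2.png

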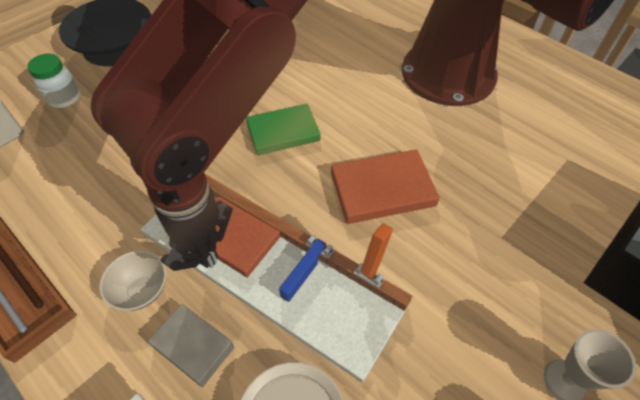

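```bash
cat >> h.py <<'E'
a=np.deg2rad(9.75); xb=np.array([np.cos(a),np.sin(a)]); yb=np.array([-np.sin(a),np.cos(a)])
def slab(n,p,d):
    P=cloud(n,d); U=P[...,:2]@xb; V=P[...,:2]@yb; Z=P[...,2]
    hsv=cv2.cvtColor(p,cv2.COLOR_RGB2HSV); H,S,B=[hsv[...,i].astype(int) for i in range(3)]
    t=(d>0)&((H<9)|(H>172))&(S>110)&(Z>.034)&(Z<.048)&(U>.545)&(U<.70)&(V>-.28)&(V<.1)
    for v in np.arange(-.2,.03,.015):
        q=t&(abs(V-v)<.0075)
        if q.sum()>20: print(" v",round(v,3),"U",np.percentile(U[q],[1,99]).round(4),q.sum())
    for u in np.arange(.55,.66,.015):
        q=t&(abs(U-u)<.0075)
        if q.sum()>20: print(" u",round(u,3),"V",np.percentile(V[q],[1,99]).round(4),q.sum())
    b=(d>0)&(H>105)&(H<130)&(S>150)&(U>.5)&(U<.7)
    print(" blue V",np.percentile(V[b],[2,98]).round(4),"U",np.percentile(U[b],[2,98]).round(4),"Z",np.percentile(Z[b],[2,98]).round(4))
E
python3 - <<'E'
from h import *
for k in "12":
    f=np.load(f"scene{k}.npz"); print(k); slab("scene",f["p"],f["d"])
E
```

```text
1
 v -0.155 U [0.5737 0.6535] 206
 v -0.14 U [0.5692 0.6535] 352
 v -0.125 U [0.5676 0.6532] 411
 v -0.11 U [0.5667 0.6529] 423
 v -0.095 U [0.5668 0.6525] 433
 v -0.08 U [0.5666 0.6519] 440
 v -0.065 U [0.565  0.6518] 446
 v -0.05 U [0.5649 0.6511] 391
 u 0.565 V [-0.1412 -0.049 ] 190
 u 0.58 V [-0.1513 -0.0485] 466
 u 0.595 V [-0.1574 -0.0484] 487
 u 0.61 V [-0.1602 -0.0478] 534
 u 0.625 V [-0.1636 -0.0473] 574
 u 0.64 V [-0.1622 -0.0471] 610
 u 0.655 V [-0.1608 -0.0476] 258
 blue V [0.0182 0.0327] U [0.5465 0.6392] Z [0.0394 0.0592]
2
 v -0.14 U [0.5604 0.6106] 30
 v -0.125 U [0.5575 0.628 ] 158
 v -0.11 U [0.5584 0.6423] 358
 v -0.095 U [0.5577 0.6446] 407
 v -0.08 U [0.558  0.6442] 416
 v -0.065 U [0.5572 0.6438] 419
 v -0.05 U [0.5583 0.6431] 355
 u 0.565 V [-0.1365 -0.0486] 313
 u 0.58 V [-0.1326 -0.0484] 366
 u 0.595 V [-0.1262 -0.0477] 390
 u 0.61 V [-0.1379 -0.0478] 377
 u 0.625 V [-0.1181 -0.0478] 374
 u 0.64 V [-0.1126 -0.0473] 307
 blue V [0.0183 0.0327] U [0.546 0.639] Z [0.0391 0.0595]
```

Request:
servo_tool([
  [0.1,0.02,0,0,0,0,1],
  [0.07,-0.4,0,0,0,0,1],
  [-0.06,-0.01,0,0,0,0,1],
  [-0.03,-0.005,0,0,0,0,1],
  [0,0,0,0,0,0,1],
])

```text
time_s: 7.0
eef_pos: [0.6717, -0.0268, 0.028]
tool_rot: [179.9, 0.0, 99.2]
force: [4.8, -1.4, -1.9]
gripper_width: 0.0002
```

Request:
servo_tool([
  [-0.02,-0.003,0,0,0,0,1],
  [0,0,0,0,0,0,1],
])

```text
time_s: 7.25
eef_pos: [0.6716, -0.0268, 0.0286]
tool_rot: [179.7, 0.1, 99.2]
force: [7.8, -1.3, -2.6]
gripper_width: 0.0001
```

Request:
servo_tool([
  [0.2,0.03,0,0,0,0,1],
  [0,0,0.65,0,0,0,1],
  [-0.38,-0.54,0,0,0,0,0.15],
  [-0.38,-0.54,0,0,0,0,0.15],
  [0,0,0,0,0,0,0.15],
])

```text
time_s: 7.88
eef_pos: [0.6238, -0.1068, 0.0757]
tool_rot: [-179.7, -0.1, 99.0]
force: [0.2, 0.6, -0.9]
gripper_width: 0.0361
```

Run:
```python
from h import *
s=ctrl.read_state(); e=s["eef_pos"]; print(e,e[:2]@xb,e[:2]@yb,s["time_s"],s["gripper_width"])
p,d=viewer.snapshot("scene"); cv2.imwrite("pics/scene3.png",p[...,::-1]); slab("scene",p,d)
```

```text
[ 0.62383647 -0.10676788  0.07566149] 0.5967447264998696 -0.21087212457713608 7.875 0.03611814758088882
 v -0.155 U [0.5694 0.6423] 130
 v -0.14 U [0.5625 0.6439] 276
 v -0.125 U [0.5573 0.6439] 372
 v -0.11 U [0.558 0.644] 419
 v -0.095 U [0.5572 0.6438] 416
 v -0.08 U [0.5577 0.6438] 435
 v -0.065 U [0.5569 0.644 ] 441
 v -0.05 U [0.5578 0.6435] 373
 u 0.55 V [-0.1444 -0.0521] 28
 u 0.565 V [-0.1455 -0.0476] 388
 u 0.58 V [-0.1498 -0.0478] 425
 u 0.595 V [-0.1518 -0.0477] 489
 u 0.61 V [-0.1565 -0.0475] 519
 u 0.625 V [-0.1563 -0.0478] 536
 u 0.64 V [-0.1571 -0.0479] 478
 blue V [0.018  0.0327] U [0.5457 0.6389] Z [0.0391 0.0595]
```

View pics/scene3.png

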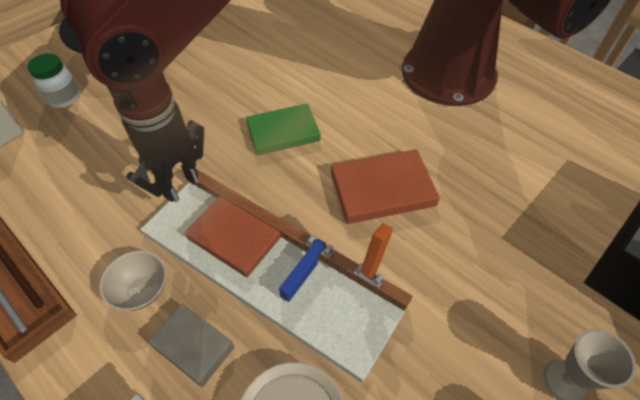

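Request:
servo_tool([
  [0.06,0.01,-0.3,0,0,0.01,0.15],
  [0,0,-0.3,0,0,0,0.15],
  [0,0,-0.08,0,0,0,0.15],
  [0,0,0,0,0,0,0.15],
])

```text
time_s: 8.43
eef_pos: [0.6312, -0.1043, 0.0246]
tool_rot: [-179.9, -0.1, 99.8]
force: [0.2, -0.5, 1.4]
gripper_width: 0.0363
```

Request:
servo_tool([
  [-0.022,0.13,0,0,0,0,0.15],
  [-0.016,0.09,0,0,0,0,0.15],
  [-0.009,0.05,0,0,0,0,0.15],
  [-0.009,0.05,0,0,0,0,0.15],
  [-0.009,0.05,0,0,0,0,0.15],
])

```text
time_s: 9.05
eef_pos: [0.6279, -0.0784, 0.0265]
tool_rot: [179.9, 0.1, 99.8]
force: [1.2, -4.4, 0.5]
gripper_width: 0.0364
```

Request:
servo_tool([
  [-0.009,0.05,0,0,0,0,0.15],
  [-0.011,0.066,0,0,0,0,0.15],
  [-0.011,0.066,0,0,0,0,0.15],
  [-0.011,0.066,0,0,0,0,0.15],
  [-0.011,0.066,0,0,0,0,0.15],
])

```text
time_s: 9.68
eef_pos: [0.6238, -0.0541, 0.0264]
tool_rot: [179.9, 0.1, 99.8]
force: [0.5, -5.8, 2.1]
gripper_width: 0.0361
```

Request:
servo_tool([
  [-0.011,0.066,0,0,0,0,0.15],
  [-0.011,0.066,0,0,0,0,0.15],
  [-0.011,0.066,0,0,0,0,0.15],
  [-0.009,0.05,0,0,0,0,0.15],
  [-0.006,0.036,0,0,0,0,0.15],
])

```text
time_s: 10.3
eef_pos: [0.6202, -0.0327, 0.0264]
tool_rot: [179.9, 0.1, 99.8]
force: [1.5, -5.7, 2.9]
gripper_width: 0.0362
```

Run:
```python
from h import *
s=ctrl.read_state(); e=s["eef_pos"]; print(e,e[:2]@xb,e[:2]@yb,s["time_s"],s["force"])
p,d=viewer.snapshot("scene"); cv2.imwrite("pics/scene4.png",p[...,::-1]); slab("scene",p,d)
```

```text
[ 0.62017284 -0.03271429  0.02643391] 0.6056749472666766 -0.13726773147257101 10.3 [ 1.45990588 -5.74815434  2.87240958]
 v -0.125 U [0.5579 0.6429] 147
 v -0.11 U [0.5584 0.6443] 427
 v -0.095 U [0.5576 0.644 ] 425
 v -0.08 U [0.558 0.644] 430
 v -0.065 U [0.5585 0.6442] 437
 v -0.05 U [0.5575 0.6443] 466
 v -0.035 U [0.5582 0.6441] 480
 v -0.02 U [0.5573 0.6441] 479
 v -0.005 U [0.5576 0.6443] 504
 v 0.01 U [0.5592 0.6421] 118
 u 0.55 V [-0.1168  0.0026] 34
 u 0.565 V [-0.1213  0.0039] 589
 u 0.58 V [-0.1219  0.0039] 622
 u 0.595 V [-0.121   0.0039] 653
 u 0.61 V [-0.1205  0.0042] 680
 u 0.625 V [-0.1221  0.004 ] 704
 u 0.64 V [-0.1211  0.004 ] 631
 blue V [0.018  0.0326] U [0.5461 0.6395] Z [0.0385 0.0594]
```

View pics/scene4.png

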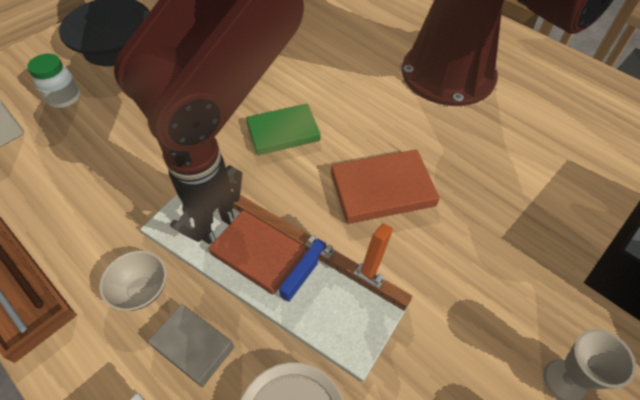

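Request:
servo_tool([
  [-0.007,0.04,0,0,0,0,0.15],
  [-0.007,0.04,0,0,0,0,0.15],
  [-0.005,0.03,0,0,0,0,0.15],
  [0,0,0,0,0,0,0.15],
])

```text
time_s: 10.85
eef_pos: [0.6187, -0.0244, 0.0264]
tool_rot: [179.9, 0.0, 99.8]
force: [0.6, -4.3, 3.9]
gripper_width: 0.0363
```

Request:
servo_tool([
  [-0.003,0.015,0,0,0,0,0.15],
  [-0.003,0.015,0,0,0,0,0.15],
])

```text
time_s: 11.1
eef_pos: [0.6184, -0.0227, 0.0264]
tool_rot: [179.9, 0.1, 99.8]
force: [3.0, -8.9, 3.3]
gripper_width: 0.0365
```

Request:
servo_tool([
  [-0.002,0.013,0,0,0,0,0.15],
  [0,0,0,0,0,0,0.15],
])

```text
time_s: 11.35
eef_pos: [0.6184, -0.0226, 0.0264]
tool_rot: [179.9, 0.2, 99.8]
force: [1.3, -8.6, 2.6]
gripper_width: 0.0363
```

Run:
```python
from h import *
s=ctrl.read_state(); e=s["eef_pos"]; print(e,e[:2]@xb,e[:2]@yb,s["time_s"],s["force"])
p,d=viewer.snapshot("scene"); slab("scene",p,d)
```

```text
[ 0.61841605 -0.0226492   0.02642146] 0.6056480580327975 -0.12705050801496462 11.35 [ 1.34071479 -8.64561311  2.64274887]
 v -0.11 U [0.5582 0.6441] 270
 v -0.095 U [0.5575 0.6443] 427
 v -0.08 U [0.5572 0.6441] 440
 v -0.065 U [0.5573 0.6442] 448
 v -0.05 U [0.5575 0.6443] 473
 v -0.035 U [0.5579 0.6442] 477
 v -0.02 U [0.5574 0.6443] 485
 v -0.005 U [0.5582 0.6442] 495
 v 0.01 U [0.5567 0.6444] 229
 u 0.55 V [-0.1067  0.0075] 41
 u 0.565 V [-0.1113  0.0072] 554
 u 0.58 V [-0.1116  0.008 ] 594
 u 0.595 V [-0.1102  0.0079] 631
 u 0.61 V [-0.1108  0.0081] 637
 u 0.625 V [-0.1111  0.0077] 659
 u 0.64 V [-0.1099  0.0127] 628
 blue V [0.018  0.0327] U [0.5465 0.6395] Z [0.0385 0.0594]
```

The push stalled as the force rose, which suggests the slab is against the flag. I'll back off and check.

Request:
servo_tool([
  [0.005,-0.03,0,0,0,0,0.15],
  [0.03,-0.18,0,0,0,0,0.15],
  [0.03,-0.18,0,0,0,0,0.15],
  [0,0,0.7,0,0,0,0.15],
  [0,-0.1,0.8,0,0,0,0.15],
])

```text
time_s: 12.02
eef_pos: [0.6204, -0.0578, 0.1368]
tool_rot: [-179.7, -0.2, 99.7]
force: [1.7, 0.1, 0.7]
gripper_width: 0.036
```

Request:
servo_tool([
  [-0.3,-0.7,0.3,0,0,0,0.15],
  [-0.3,-0.7,0,0,0,0,0.15],
  [-0.3,-0.7,0,0,0,0,0.15],
  [-0.3,-0.7,0,0,0,0,0.15],
  [-0.1,-0.2,0,0,0,0,0.15],
])

```text
time_s: 12.65
eef_pos: [0.5231, -0.2858, 0.1604]
tool_rot: [-180.0, -0.0, 99.5]
force: [0.5, 1.2, -0.2]
gripper_width: 0.0364
```

Run:
```python
from h import *
I=[]
for n in("scene","top"):
    p,d=viewer.snapshot(n); print(n); slab(n,p,d)
    c=p[180:360,150:420] if n=="scene" else p[70:250,180:450]
    I.append(cv2.resize(c[...,::-1],(400,267),interpolation=cv2.INTER_CUBIC))
cv2.imwrite("pics/fin.png",np.hstack(I)); s=ctrl.read_state(); print(s["eef_pos"],s["time_s"])
```

```text
scene
 v -0.11 U [0.5591 0.6434] 265
 v -0.095 U [0.5573 0.6444] 438
 v -0.08 U [0.5571 0.6438] 444
 v -0.065 U [0.5582 0.6443] 448
 v -0.05 U [0.5578 0.6445] 455
 v -0.035 U [0.5573 0.6444] 492
 v -0.02 U [0.5569 0.6444] 490
 v -0.005 U [0.5571 0.6442] 494
 v 0.01 U [0.5578 0.6445] 238
 u 0.55 V [-0.1002  0.0073] 44
 u 0.565 V [-0.1108  0.0077] 569
 u 0.58 V [-0.11    0.0079] 599
 u 0.595 V [-0.1112  0.0076] 604
 u 0.61 V [-0.1103  0.0074] 648
 u 0.625 V [-0.111  0.008] 668
 u 0.64 V [-0.1098  0.0126] 632
 blue V [0.0179 0.0326] U [0.5455 0.6394] Z [0.0379 0.0593]
top
 v -0.11 U [0.5552 0.6401] 304
 v -0.095 U [0.5554 0.6404] 337
 v -0.08 U [0.5557 0.6406] 339
 v -0.065 U [0.5557 0.6406] 366
 v -0.05 U [0.5556 0.641 ] 345
 v -0.035 U [0.5552 0.6396] 349
 v -0.02 U [0.5556 0.6405] 357
 v -0.005 U [0.5555 0.6402] 330
 v 0.01 U [0.5569 0.6401] 212
 u 0.55 V [-0.1124  0.0071] 107
 u 0.565 V [-0.1139  0.0117] 525
 u 0.58 V [-0.114   0.0112] 499
 u 0.595 V [-0.1138  0.0111] 534
 u 0.61 V [-0.1147  0.0112] 492
 u 0.625 V [-0.1141  0.0112] 497
 u 0.64 V [-0.1128  0.0114] 285
 blue V [0.0137 0.0296] U [0.5394 0.6361] Z [0.053  0.0586]
[ 0.52386467 -0.28427244  0.16033056] 12.75
```

View pics/fin.png

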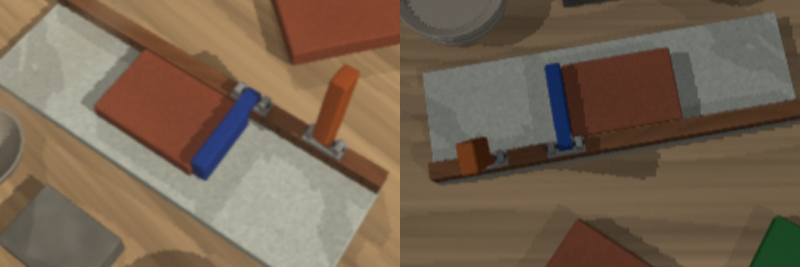

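Both views show the slab flat along the fence with its end at the lowered blue flag (scene half about (200,135), top half about (562,105)), and orange up. At 1–2 mm per pixel I can't rule out a small gap, so I'll push once more, gently, to confirm contact.

Request:
servo_tool([
  [0.33,0.76,0,0,0,0,0.15],
  [0.33,0.76,0,0,0,0,0.15],
  [0.33,0.76,0,0,0,0,0.15],
  [0.33,0.77,0,0,0,0,0.15],
  [0,0,0,0,0,0,0.15],
])

```text
time_s: 13.38
eef_pos: [0.6248, -0.0477, 0.1605]
tool_rot: [180.0, -0.1, 100.2]
force: [-0.5, -1.3, -0.7]
gripper_width: 0.0368
```

Request:
servo_tool([
  [0,0,-0.6,0,0,0,0.15],
  [0,0,-0.6,0,0,0,0.15],
  [0,0,-0.4,0,0,0,0.15],
  [0,0,-0.18,0,0,0,0.15],
  [0,0,0,0,0,0,0.15],
])

```text
time_s: 14.0
eef_pos: [0.6229, -0.0542, 0.0265]
tool_rot: [-179.9, -0.1, 99.8]
force: [0.7, -0.2, 0.8]
gripper_width: 0.0364
```

Request:
servo_tool([
  [-0.03,0.17,0,0,0,0,0.15],
  [-0.025,0.15,0,0,0,0,0.15],
  [-0.008,0.05,0,0,0,0,0.15],
  [0,0,0,0,0,0,0.15],
])

```text
time_s: 14.5
eef_pos: [0.6193, -0.0261, 0.0278]
tool_rot: [180.0, 0.0, 99.8]
force: [0.2, 0.3, 0.2]
gripper_width: 0.0364
```

Request:
servo_tool([
  [-0.005,0.03,0,0,0,0,0.15],
  [-0.005,0.03,0,0,0,0,0.15],
  [0,0,0,0,0,0,0.15],
])

```text
time_s: 14.88
eef_pos: [0.6184, -0.0227, 0.0273]
tool_rot: [180.0, 0.1, 99.8]
force: [0.2, -2.2, -0.4]
gripper_width: 0.0362
```

Request:
servo_tool([
  [-0.003,0.02,0,0,0,0,0.15],
  [0,0,0,0,0,0,0.15],
])

```text
time_s: 15.12
eef_pos: [0.6186, -0.0226, 0.0274]
tool_rot: [180.0, 0.2, 99.8]
force: [0.8, -6.0, -1.0]
gripper_width: 0.0364
```

Request:
servo_tool([
  [-0.003,0.02,0,0,0,0,0.15],
  [0,0,0,0,0,0,0.15],
])

```text
time_s: 15.38
eef_pos: [0.6187, -0.0225, 0.0274]
tool_rot: [179.9, 0.3, 99.8]
force: [3.0, -8.8, -1.9]
gripper_width: 0.0362
```

Request:
servo_tool([
  [-0.004,0.025,0,0,0,0,0.15],
  [0,0,0,0,0,0,0.15],
])

```text
time_s: 15.62
eef_pos: [0.6189, -0.0224, 0.0275]
tool_rot: [179.9, 0.5, 99.9]
force: [0.7, -14.0, -3.8]
gripper_width: 0.0361
```

The slab doesn't move at 14 N, against about 5 N while it was sliding, so it is hard against the flag. I'll retreat now.

Request:
servo_tool([
  [0.01,-0.07,0,0,0,0,0.15],
  [0.03,-0.2,0,0,0,0,0.15],
  [0.03,-0.2,0,0,0,0,0.15],
  [0,0,0.7,0,0,0,0.15],
  [0,-0.1,0.8,0,0,0,0.15],
])

```text
time_s: 16.25
eef_pos: [0.6213, -0.0602, 0.139]
tool_rot: [-179.8, -0.1, 99.8]
force: [-0.1, -0.9, -0.3]
gripper_width: 0.0364
```

Request:
servo_tool([
  [-0.3,-0.7,0.3,0,0,0,0.15],
  [-0.3,-0.7,0,0,0,0,0.15],
  [-0.3,-0.7,0,0,0,0,0.15],
  [-0.3,-0.7,0,0,0,0,0.15],
  [0,0,0,0,0,0,0.15],
])

```text
time_s: 16.88
eef_pos: [0.5312, -0.2742, 0.1626]
tool_rot: [180.0, 0.1, 99.4]
force: [0.4, 0.1, 0.1]
gripper_width: 0.0362
```

Run:
```python
from h import *
I=[]
for n in("scene","top"):
    p,d=viewer.snapshot(n); print(n); slab(n,p,d)
    I.append(cv2.resize(p[...,::-1],(400,250)))
cv2.imwrite("pics/fin2.png",np.hstack(I)); s=ctrl.read_state(); print(s["eef_pos"],s["time_s"],s["force"])
```

```text
scene
 v -0.11 U [0.5582 0.6432] 250
 v -0.095 U [0.5579 0.6438] 438
 v -0.08 U [0.5576 0.6443] 448
 v -0.065 U [0.5573 0.6446] 453
 v -0.05 U [0.5576 0.6442] 473
 v -0.035 U [0.5572 0.6444] 483
 v -0.02 U [0.5575 0.6444] 494
 v -0.005 U [0.5579 0.6444] 505
 v 0.01 U [0.5579 0.6443] 236
 u 0.55 V [-0.1088  0.0076] 38
 u 0.565 V [-0.1104  0.0076] 569
 u 0.58 V [-0.1106  0.008 ] 604
 u 0.595 V [-0.1104  0.0079] 620
 u 0.61 V [-0.1107  0.0075] 643
 u 0.625 V [-0.1108  0.008 ] 667
 u 0.64 V [-0.1106  0.0125] 639
 blue V [0.0179 0.0327] U [0.5461 0.6394] Z [0.038  0.0595]
top
 v -0.11 U [0.5559 0.6401] 298
 v -0.095 U [0.5553 0.6408] 336
 v -0.08 U [0.556  0.6407] 327
 v -0.065 U [0.5556 0.6404] 346
 v -0.05 U [0.5558 0.6405] 359
 v -0.035 U [0.5557 0.6403] 345
 v -0.02 U [0.5558 0.6403] 359
 v -0.005 U [0.5562 0.6403] 329
 v 0.01 U [0.5565 0.64  ] 218
 u 0.55 V [-0.1139  0.0105] 103
 u 0.565 V [-0.1143  0.0117] 509
 u 0.58 V [-0.1139  0.0111] 506
 u 0.595 V [-0.1142  0.0111] 525
 u 0.61 V [-0.1144  0.0115] 495
 u 0.625 V [-0.1142  0.0109] 499
 u 0.64 V [-0.1137  0.0116] 280
 blue V [0.0136 0.0296] U [0.5391 0.6361] Z [0.0533 0.0585]
[ 0.53248157 -0.27068079  0.16226634] 16.975 [ 0.55233688  0.93436887 -0.26673921]
```

View pics/fin2.png

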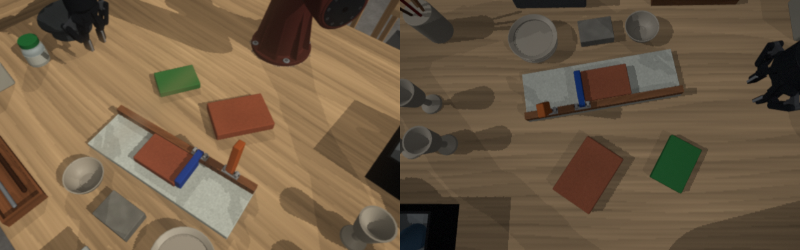

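The slab is flush with the blue flag and along the fence (top half about (605,83)). Blue is down, orange is up, the pottery hasn't moved, and the gripper is well clear.

```bash
python3 -c "
from rig import job; print(job.sign_off())"
```

```text
the job is handed in; nothing more can be done
None
```

I flipped the blue flag down and left the orange one up. I then pushed the slab square against the fence and along it to the blue flag, backed off clear, and handed the job in at about 17 s.

**Last checks:**
- **Flags:** the blue flag is down and the orange one is still up in both views.
- **Slab along the fence:** it is parallel to the fence and lying flat, with its far edge at 0.644 m across the board (fence face 0.554 m plus the 90 mm slab width).
- **Slab against the flag:** a second push stalled at 14 N with no movement, against about 5 N while sliding. The images agree to about 1 mm, which is as fine as they resolve.
- **Robot:** it touches nothing, and the highest force reading at the end of any move was about 14 N.

The two cameras disagreed by 2–4 mm on absolute positions, about what their stated 2 mm calibration allows. I relied on the stall for the flush contact. No check failed.

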